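# Pack the practice metronomes in the case and book them in

## Task

Put the repaired metronomes away: slide back the clear cover of the storage case, lay all the small practice metronomes (two to four are out; the big wooden one stays) side by side on the floor of its front bay, none on top of another, and slide the cover fully shut. Then pick up the barcode scanner, aim it at the middle of the barcode label on the sloping ledge at the case's side from a hand's breadth away and hold it still for two seconds to book them in, and lay it back on its rubber mat. Do not knock over or push about the other things on the desk.

Things in the scene. Friction and masses are not known exactly. Their poses are not given: they have to be found in the camera images.
- case: low grey storage case, fixed, 340 (x) by 334 (y), walls 60 high and 9 thick, aluminium cover tracks along both sides up to 80 high. Origin: centre of its underside; x points from its front (robot's side) to its back. The front bay is closed by the sliding cover; the rear bay (x above 10) is under a fixed clear pane (top at 64) and stays closed
- bay (a point): centre of the floor of the case's front bay, 6 above the desk, at x=-80, y=0 of the case. Inside walls: 81 either way in x, 158 either way in y of this point. With the cover fully back the opening above runs from x=-161 to -12 of the case
- door (a joint): the clear sliding cover, 5 thick, underside 67 above the desk, in m: 0 = fully shut, grows as it slides to the case's +x (away from the robot), 0.158 = fully back at its stop. Stays where it is left; about 1.5 N to slide, plus 6 N per m/s. May start up to 30 mm open
- door_pull (a point): middle of the top of the cover's pull, an upright black bar along the case's y: 110 long, 14 thick (x), top 106 above the desk, 34 above the cover. Close the fingers on it along the case's x
- label: barcode label (paper 88 by 40 mm on a 100 by 50 plate) on the ledge on the case's right (-y) side, tilted 45 degrees: faces outwards (-y of the case) and up. Origin: centre of its face, 40 above the desk; z axis: straight out of its face; x axis: along its length. Fixed to the case at its x=-60, y=-188
- met1: small red practice metronome, a narrow pyramid lying on its back, face up: 112 long, 42 thick (48 at the little weight). x axis runs from foot to narrow top: plinth 54 wide at x=-56 to -42, then tapering evenly from 50 wide at x=-42 to 34 at x=56 (43 at x=0, near its centre of mass: grip there). Origin: centre of its underside (back). 110 to 230 g. Up to four alike; None if absent
- met2: small red practice metronome, a narrow pyramid lying on its back, face up: 112 long, 42 thick (48 at the little weight). x axis runs from foot to narrow top: plinth 54 wide at x=-56 to -42, then tapering evenly from 50 wide at x=-42 to 34 at x=56 (43 at x=0, near its centre of mass: grip there). Origin: centre of its underside (back). 110 to 230 g. Up to four alike; None if absent
- met3: small red practice metronome, a narrow pyramid lying on its back, face up: 112 long, 42 thick (48 at the little weight). x axis runs from foot to narrow top: plinth 54 wide at x=-56 to -42, then tapering evenly from 50 wide at x=-42 to 34 at x=56 (43 at x=0, near its centre of mass: grip there). Origin: centre of its underside (back). 110 to 230 g. Up to four alike; None if absent
- met4: small red practice metronome, a narrow pyramid lying on its back, face up: 112 long, 42 thick (48 at the little weight). x axis runs from foot to narrow top: plinth 54 wide at x=-56 to -42, then tapering evenly from 50 wide at x=-42 to 34 at x=56 (43 at x=0, near its centre of mass: grip there). Origin: centre of its underside (back). 110 to 230 g. Up to four alike; None if absent
- mat: black rubber mat 160 (x) by 180 (y), 3 thick, fixed to the desk; the scanner's place. Origin: centre of its underside
- scanner: pistol-shaped barcode scanner on its side, 56 high, 150 to 310 g. Origin: under its middle; x axis: the beam. Head: box x=-50 to 50, y=20 to 70, 56 high, with a nose 58 wide to x=63; handle 32 wide, 36 thick leaves the head at x=-46 to -12 towards -y and slightly back, to a foot ending at y=-99. Can be held across the head (fingers along y) at x=8, clear of the handle
- window (a point): middle of the scanner's window, at x=63, y=45, z=28 of the scanner; the beam leaves along +x. It reads a label 50 to 200 mm straight out of the window, its centre within 20 mm of the beam line (in y and in z), up to 50 degrees off square
- slide_weight: round pewter sliding weight, 48 across, 36 tall. Not part of the job: leave it
- winding_key: steel winding key, 73 long. Not part of the job: leave it
- screwdriver: screwdriver, 190 long. Not part of the job: leave it
- oil_bottle: bottle, 44 across, 115 tall, upright. Not part of the job: leave it
- screw_jar: jar, 60 across, 70 tall. Not part of the job: leave it
- spare_rod: brass pendulum rod lying down, about 215 long. Not part of the job: leave it

How it is judged:
On the way, in this order (a step that is already met when the one before it is completed fails the run):
1. the cover is slid back (at least 130 mm) (value of joint door above 0.13 m), for 0.2 s.
2. every small metronome lies in the front bay, clear of the fingers (x of met1 in the frame of case between -0.15 and -0.01 m and y of met1 in the frame of case between -0.145 and 0.145 m and z of met1 in the frame of case between -0.005 and 0.056 m and x of met2 in the frame of case between -0.15 and -0.01 m and y of met2 in the frame of case between -0.145 and 0.145 m and z of met2 in the frame of case between -0.005 and 0.056 m and x of met3 in the frame of case between -0.15 and -0.01 m and y of met3 in the frame of case between -0.145 and 0.145 m and z of met3 in the frame of case between -0.005 and 0.056 m and x of met4 in the frame of case between -0.15 and -0.01 m and y of met4 in the frame of case between -0.145 and 0.145 m and z of met4 in the frame of case between -0.005 and 0.056 m and contact force between the fingers and met1 below 0.2 N and contact force between the fingers and met2 below 0.2 N and contact force between the fingers and met3 below 0.2 N and contact force between the fingers and met4 below 0.2 N), for 0.3 s.
3. the cover is fully shut over them (x of met1 in the frame of case between -0.15 and -0.01 m and y of met1 in the frame of case between -0.145 and 0.145 m and z of met1 in the frame of case between -0.005 and 0.056 m and x of met2 in the frame of case between -0.15 and -0.01 m and y of met2 in the frame of case between -0.145 and 0.145 m and z of met2 in the frame of case between -0.005 and 0.056 m and x of met3 in the frame of case between -0.15 and -0.01 m and y of met3 in the frame of case between -0.145 and 0.145 m and z of met3 in the frame of case between -0.005 and 0.056 m and x of met4 in the frame of case between -0.15 and -0.01 m and y of met4 in the frame of case between -0.145 and 0.145 m and z of met4 in the frame of case between -0.005 and 0.056 m and value of joint door below 0.006 m), for 0.3 s.
4. the scanner, held in the gripper and still, is aimed at the label of the shut case for 1 s (x of label in the frame of window between 0.05 and 0.2 m and y of label in the frame of window between -0.02 and 0.02 m and z of label in the frame of window between -0.02 and 0.02 m and angle between the x axis of scanner and the z axis of label, either way round below 0.9 rad and linear speed of scanner below 0.03 m/s and contact force between the fingers and scanner above 0.3 N and value of joint door below 0.006 m), for 1 s.
At the end, for the whole second after the job is handed in: cover shut to within 6 mm; every small metronome lying in the front bay (origin inside its walls and no more than 56 mm above the case's underside); scanner lying at rest on its mat (its origin within 70 mm in x and 80 mm in y of the mat's centre, mat frame) (all of step 3 and x of scanner in the frame of mat between -0.07 and 0.07 m and y of scanner in the frame of mat between -0.08 and 0.08 m and height (world z) of window between 0.015 and 0.045 m and linear speed of scanner below 0.02 m/s); the robot touches nothing.
It fails at once if a tall bystander is knocked over (angle between any of oil_bottle, screw_jar's own z axis and vertical above 0.6 rad).
It fails at once if a bystander is pushed more than 60 mm (distance of any of slide_weight, winding_key, screwdriver, oil_bottle, screw_jar, spare_rod from where it was at the start of the episode above 0.06 m).
Of met1, met2, met3, met4 only 2 to 4 are there at a start; the rules pass over those that are not, and their reading is None.
At some moment in a run one of met1, met2, met3, met4, scanner may be knocked a few centimetres aside while the robot is not near it.
Once in a run the grip may slacken for a moment while it holds something.
It also fails if it takes over 210 s, if anything falls off the work surface, if the arm or the gripper's body presses on something with over 40 N, if the wrist force passes 120 N, or if a joint passes its speed limit or range.

## Robot

A 7-joint arm with a two-finger parallel gripper is mounted at the origin on the work surface. World frame = base frame: x ahead of the robot, y to its left, z up, the work surface at z = 0. Lengths are in m, angles in rad, forces in N, time in s.
With the tool pointing down it reaches from about 0.4 to 0.85 m from the base axis. Payload 10.4 kg.
Tool frame: the origin (TCP) lies at the very end of the fingers, on their centre line; the grasp point (between the pads) lies 19 mm behind it; z points along the fingers, y is the line along which they close (so a half turn about z gives the same grasp; the last joint's range is limited). The gripper opens to 87 mm and grips with 3 to 60 N. Pads are 19 mm wide; open, the fingers measure 117 mm over their backs; the gripper's body (75 mm by 190 mm) begins 51 mm behind the grasp point.
Start: joints at [-1.252, 0.332, -0.065, 1.46, 0.022, 1.35, -0.088], TCP at [0.209, 0.589, 0.186] pointing down, gripper open.
Joint ranges: [-2.6, 2.6], [-0.5, 2.12], [-1.47, 1.34], [0.16, 2.42], [-1.27, 4.41], [0.06, 2.06], [-2.6, 2.6]. Speed limits (rad/s): [2.22, 2.22, 2.79, 2.79, 3.14, 3.14, 3.14].

## Interface

Orientations are given as a unit quaternion [x, y, z, w].
In Python, from bench import read_state, cams, workorder gives the robot as it stands.
- The arm moves only by the shell command python3 -m crank 'ROWS' [FORCE]. ROWS is text: rows parted by semicolons, each of 5 numbers parted by spaces: the shift along the tool's x, y, z scaled (see below), then the turn about the tool's z scaled (see below), then the opening, from -1 (shut) to 1 (fully open). In form: dx dy dz yaw jaw; .... A call has 1 to 10 rows; each row shifts and turns the commanded pose from where the row before left it, along the tool's axes as they then stand; what a row does not reach is not made up. The controller multiplies each number of a shift by 200 mm and each number of a turn by 90 degrees. A row lasts 1/10 s, in which the tool goes at most 50 mm and 8.59 degrees, less where a joint would pass 70% of its speed; a pose out of reach is approached as far as the arm can. A call with a number of a shift or a turn outside -1 to 1 is refused whole. A call with a gripper value outside its range is refused whole. The fingers move at their own pace and stop on an object; FORCE is the grip in N (left out, the last holds). Time passes only in rows, so rows that do not move let the fingers close. It gives the time, the measured TCP pose, the force, the opening and the grip force at its end, in the units of the state.
- read_state(): the state, without advancing time (a new reading comes with each control period).
- cams.camera(name): name is "side" or "top" or "wrist"; returns a dict with "img" (420x560x3 uint8, blue, green, red), "K" (3x3 intrinsics, pixels), "xyz" and "attitude" of the camera in the world; the wrist camera has in their place "mount" (4x4, takes a point from camera to tool coordinates, whose origin is the TCP and whose axes are the flange's). Camera axes: x right, y down, z forward; pixel columns grow to the right and rows downward; lengths in m; the calibration is good to about 2 mm. A picture is of the moment at which its call begins: read the wrist's pose just before it. There is no depth.
- workorder.close_job(): hands the job in; it is judged then, once.
The state is a dict: "time": time; "joint_positions": joint angles; "joint_vel": joint speeds; "joint_torque": joint torques, N m; "ee_pos": TCP position; "eef_rot": TCP orientation; "ft_force": force on the tool from outside, world axes, zero at the start; "torque": the same for the moment, N m; "width": finger opening in m; "grip_force": force on a finger pad.
Only numpy, scipy, OpenCV 4.12 (cv2) and the standard library are available. Lean on these libraries where they do the work, as an engineer would, in place of code of your own. Each camera call takes 0.05 s, during which the arm holds its last target. There are 200 camera calls.

## Working session

There is one attempt and no reset: what is moved stays moved. The work goes in short steps, Python scripts to look and compute and a shell command to move; the robot and the scene stay as the last step left them, time stands still between calls to the robot, and variables do not carry over. Pictures are saved under pics/ and viewed, at most 14 in all, crops included, and the job is handed in when it is done.

```bash
ls; mkdir -p pics
python3 - <<'E'
from bench import read_state,cams
import cv2
s=read_state();print(s)
for n in("top","side"):
    c=cams.camera(n);cv2.imwrite(f"pics/{n}0.png",c["img"]);print(n,c["K"],c["xyz"],c["attitude"])
c=cams.camera("wrist");print(c["K"],c["mount"])
E
```

```text
pics
{'time': 0.0, 'joint_positions': array([-1.25159575,  0.33285265, -0.06469426,  1.46091928,  0.02158708,
        1.34992197, -0.08852757]), 'joint_vel': array([-0.00037148, -0.00057734, -0.00097908,  0.00171076,  0.0002821 ,
       -0.00045936,  0.00133271]), 'joint_torque': array([ 8.62954912e-04, -6.23271775e+01,  2.53388128e-02, -3.89893270e+01,
       -6.12460845e-02,  3.97165271e-02,  1.81438804e-04]), 'ee_pos': array([0.20935026, 0.58843111, 0.18507649]), 'eef_rot': array([ 1.70077093e-01,  9.85430509e-01, -6.97100384e-04, -9.22544509e-05]), 'ft_force': array([-0.33328782,  0.2424844 ,  0.00477702]), 'torque': array([-0.04551314, -0.02007256,  0.018881  ]), 'grip_force': 0.0, 'width': 0.08733608854667901}
top [[385.14328351   0.         280.89552117]
 [  0.         385.14328351 209.75336934]
 [  0.           0.           1.        ]] [ 0.3907864  -0.01894857  1.29903147] [-0.69635421  0.71490853 -0.03664895  0.05151166]
side [[461.06482765   0.         284.38608828]
 [  0.         461.06482765 209.10422729]
 [  0.           0.           1.        ]] [ 0.18681294 -0.81492614  1.18530057] [ 0.92985587 -0.17143793  0.06616913 -0.31874557]
[[366.25216225   0.         279.99880259]
 [  0.         366.25216225 210.58279828]
 [  0.           0.           1.        ]] [[-1.61602627e-05 -9.61139504e-01 -2.76063135e-01  7.66363862e-02]
 [ 9.99999989e-01 -5.63304592e-05  1.37581453e-04  1.24436099e-04]
 [-1.47785732e-04 -2.76063130e-01  9.61139494e-01 -1.99707259e-01]
 [ 0.00000000e+00  0.00000000e+00  0.00000000e+00  1.00000000e+00]]
```

View pics/top0.png

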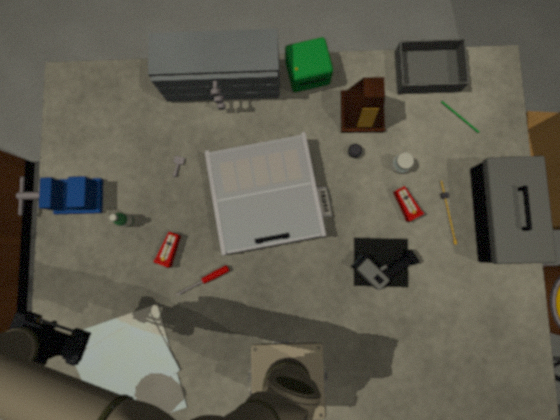

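View pics/side0.png

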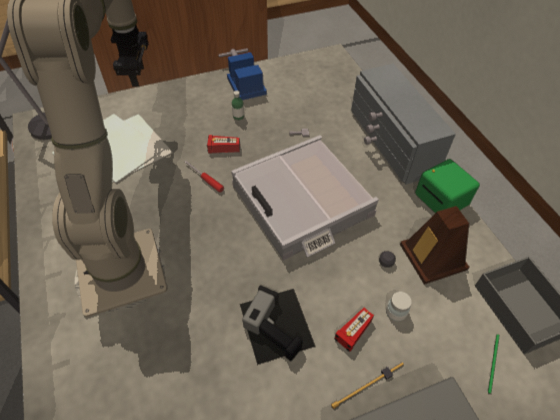

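Top view: case centred near (265,193) with the pull at (272,238). The small metronomes are at (168,249) and (408,203), and the scanner is on its mat at about (381,265). The side view shows the same two metronomes, so only two are out. Next I'll write helpers and measure.

```bash
cat > h.py <<'E'
import numpy as np,cv2
from scipy.spatial.transform import Rotation as R
from bench import read_state,cams
def shot(n,save=None):
    s=read_state();c=cams.camera(n)
    if n=="wrist":
        T=np.eye(4);T[:3,:3]=R.from_quat(s["eef_rot"]).as_matrix();T[:3,3]=s["ee_pos"];T=T@c["mount"]
        c["P"]=T[:3,3];c["R"]=T[:3,:3]
    else: c["P"]=np.array(c["xyz"]);c["R"]=R.from_quat(c["attitude"]).as_matrix()
    if save: cv2.imwrite(f"pics/{save}.png",c["img"])
    return c
def ray(c,uv,z):
    d=c["R"]@np.linalg.solve(c["K"],np.c_[np.atleast_2d(uv),np.ones(len(np.atleast_2d(uv)))].T)
    return (c["P"][:,None]+d*(z-c["P"][2])/d[2]).T
def proj(c,p):
    q=c["K"]@(c["R"].T@(np.atleast_2d(p)-c["P"]).T);return (q[:2]/q[2]).T
def blobs(m,amin):
    m=cv2.morphologyEx(m.astype(np.uint8)*255,cv2.MORPH_CLOSE,np.ones((5,5)))
    cs,_=cv2.findContours(m,cv2.RETR_EXTERNAL,cv2.CHAIN_APPROX_NONE)
    return [k.reshape(-1,2) for k in cs if cv2.contourArea(k)>amin]
def red(c):
    h=cv2.cvtColor(c["img"],cv2.COLOR_BGR2HSV);return ((h[...,0]<9)|(h[...,0]>171))&(h[...,1]>150)&(h[...,2]>70)
def box(c,k,z):
    "rect of a contour cast on plane z: centre, long-axis angle deg, sizes"
    p=ray(c,k,z)[:,:2]; (x,y),(w,h),a=cv2.minAreaRect((p*1000).astype(np.float32))
    if w<h:w,h,a=h,w,a+90
    return np.round([x/1000,y/1000],4),round((a+90)%180-90,1),np.round([w,h])
def go(x=None,y=None,z=None,tydir=None):
    "print rows needed: shift in present tool axes (units), yaw (units) so that tool y lies along world angle tydir deg"
    s=read_state();M=R.from_quat(s["eef_rot"]).as_matrix();p=s["ee_pos"]
    t=np.array([p[i] if v is None else v for i,v in enumerate((x,y,z))])
    a=np.degrees(np.arctan2(M[1,1],M[0,1])); print("tcp",p.round(4),"tool-y dir",round(a,1),"F",s["ft_force"].round(1),"w",round(s["width"],4),"g",round(s["grip_force"],1),"t",round(s["time"],1))
    print("shift units",(M.T@(t-p)/.2).round(3))
    if tydir is not None:
        d=(tydir-a+90)%180-90; print("yaw units",round(-d/90,3),"or",round(-(d-np.sign(d)*180)/90,3),"q7",s["joint_positions"][6].round(2))
        b=np.radians(a+d);Y=np.array([np.cos(b),np.sin(b),0]);Z=np.array([0,0,-1.]);
        print("shift units after yaw",(np.c_[np.cross(Y,Z),Y,Z].T@(t-p)/.2).round(3))
E
python3 - <<'E'
from h import *
c=shot("top");s=shot("side")
g=c["img"].max(2)
m=np.zeros_like(g,bool);m[225:248,245:300]=g[225:248,245:300]<60
for k in blobs(m,30):print("pull",box(c,k,.106))
for k in blobs(red(c),40):print("red",box(c,k,.042),k.mean(0).round())
for k in blobs(red(s),60):print("redS",box(s,k,.042),k.mean(0).round())
p=lambda uv,z:print(uv,ray(c,uv,z)[0].round(3))
for uv in[(206,152),(304,135),(325,239),(220,251)]:p(uv,.08)
p((325,202),.04)
for n,uv in(("mat",[(354,238),(408,239),(408,287),(354,285)]),):
  for u in uv:p(u,.003)
go(z=.3)
cv2.imwrite("pics/crop.png",cv2.resize(c["img"][125:300,195:430],None,fx=3.3,fy=3.3,interpolation=cv2.INTER_CUBIC))
E
```

```text
pull (array([0.4539, 0.0341]), -80.6, array([102.,  12.]))
red (array([0.3456, 0.2233]), -64.9, array([93., 23.])) [215. 274.]
red (array([0.4323, 0.3836]), -18.3, array([111.,  54.])) [167. 249.]
red (array([ 0.5587, -0.4073]), 27.3, array([110.,  62.])) [407. 204.]
redS (array([ 0.5532, -0.4163]), 31.5, array([123.,  55.])) [355. 327.]
redS (array([0.3416, 0.2037]), -65.3, array([99., 24.])) [212. 182.]
redS (array([0.4263, 0.3656]), -17.6, array([109.,  86.])) [222. 144.]
(206, 152) [0.741 0.245 0.08 ]
(304, 135) [ 0.788 -0.077  0.08 ]
(325, 239) [ 0.447 -0.132  0.08 ]
(220, 251) [0.418 0.2   0.08 ]
(325, 202) [ 0.571 -0.14   0.04 ]
(354, 238) [ 0.452 -0.236  0.003]
(408, 239) [ 0.444 -0.415  0.003]
(408, 287) [ 0.286 -0.405  0.003]
(354, 285) [ 0.297 -0.228  0.003]
tcp [0.2094 0.5887 0.1855] tool-y dir 70.4 F [ 1.1  0.2 -0.3] w 0.0867 g 0.0 t 0.2
shift units [-0.    -0.    -0.573]
```

View pics/crop.png

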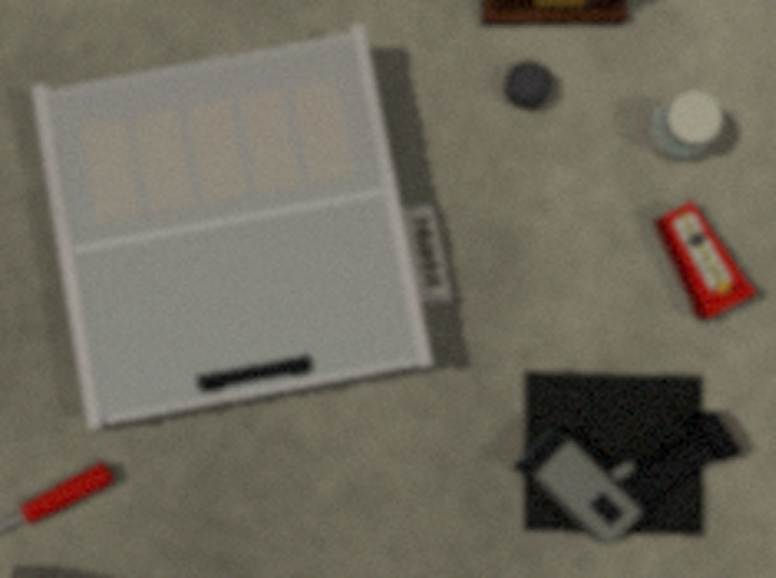

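The crop shows the case with its yaw at about +9°, the pull at crop (255,373), and the label at crop (430,253). The scanner head is grey with its nose at crop (540,455), so the beam points forward-left at about 40°. Moving to the pull.

```bash
python3 -c "
from h import *
go(.454,.034,.17,8.9)"
```

```text
tcp [0.2094 0.5887 0.1855] tool-y dir 70.4 F [ 1.1  0.2 -0.3] w 0.0867 g 0.0 t 0.2
shift units [-2.082 -2.203  0.079]
yaw units 0.684 or -1.316 q7 -0.09
shift units after yaw [-2.929  0.779  0.077]
```

```bash
python3 -m crank '0 0 0 0.0855 1;0 0 0 0.0855 1;0 0 0 0.0855 1;0 0 0 0.0855 1;0 0 0 0.0855 1;0 0 0 0.0855 1;0 0 0 0.0855 1;0 0 0 0.0855 1;-0.2 0.05 0 0 1;-0.2 0.05 0 0 1'; python3 -m crank '-0.2 0.05 0 0 1;-0.2 0.05 0 0 1;-0.2 0.05 0 0 1;-0.2 0.05 0 0 1;-0.2 0.05 0 0 1;-0.2 0.05 0 0 1;-0.2 0.05 0 0 1;-0.2 0.05 0 0 1;-0.2 0.05 0 0 1;-0.2 0.05 0 0 1'
python3 -c "
from h import *
go(.454,.034,.17,8.9)"
```

```text
time: 1.25
ee_pos: [0.2412, 0.5123, 0.1852]
eef_rot: [0.65, 0.76, -0.0, 0.0]
ft_force: [1.7, -1.1, 0.3]
width: 0.0871
grip_force: 0.0
time: 2.25
ee_pos: [0.4023, 0.1314, 0.186]
eef_rot: [0.65, 0.76, 0.0, -0.0]
ft_force: [0.5, 0.7, -0.8]
width: 0.087
grip_force: 0.0
tcp [0.4023 0.1314 0.186 ] tool-y dir 8.9 F [ 0.5  0.7 -0.8] w 0.087 g 0.0 t 2.2
shift units [-0.521  0.18   0.08 ]
yaw units -0.0 or 2.0 q7 -0.34
shift units after yaw [-0.521  0.18   0.08 ]
```

```bash
python3 -m crank '-0.15 0.05 0 0 1;-0.15 0.05 0 0 1;-0.15 0.05 0 0 1;-0.07 0.03 0 0 1;0 0 0 0 1;0 0 0 0 1'
python3 - <<'E'
from h import *
c=shot("wrist","w1")
go(.454,.034,.079)
g=c["img"].max(2)
for k in blobs(g<60,300):print(k.mean(0).round(),box(c,k,.106))
E
```

```text
time: 2.85
ee_pos: [0.4533, 0.0363, 0.1857]
eef_rot: [0.65, 0.76, -0.0, -0.0]
ft_force: [0.2, 0.3, 0.7]
width: 0.0867
grip_force: 0.0
tcp [0.4531 0.0367 0.1857] tool-y dir 8.9 F [ 0.5 -0.9 -0.1] w 0.0866 g 0.0 t 2.9
shift units [-0.014  0.002  0.534]
[305. 346.] (array([ 0.4706, -0.0848]), 8.9, array([530., 175.]))
[281. 202.] (array([0.4535, 0.0361]), -80.9, array([110.,  15.]))
```

View pics/w1.png

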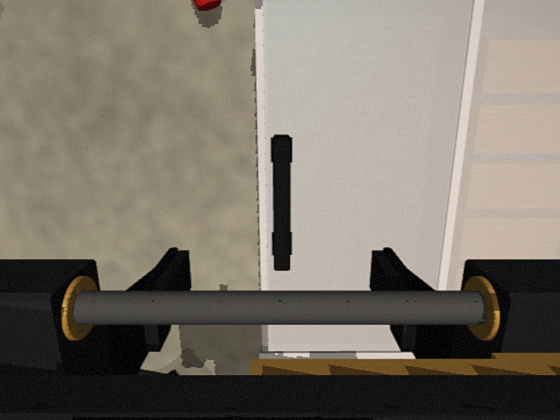

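```bash
python3 -m crank '0 0 0.15 0 1;0 0 0.15 0 1;0 0 0.15 0 1;0 0 0.085 0 1;0 0 0 0 -1;0 0 0 0 -1;0 0 0 0 -1;0 0 0 0 -1;0 0 0 0 -1;0 0 0 0 -1' 20; python3 -m crank '0 0.05 0 0 -1;0 0.09 0 0 -1;0 0.09 0 0 -1;0 0.09 0 0 -1;0 0.09 0 0 -1;0 0.09 0 0 -1;0 0.09 0 0 -1;0 0.09 0 0 -1;0 0.06 0 0 -1;0 0 0 0 -1'
```

```text
time: 3.9
ee_pos: [0.4538, 0.036, 0.0792]
eef_rot: [0.65, 0.76, 0.0, 0.0]
ft_force: [-0.6, -0.3, 0.9]
width: 0.0469
grip_force: 0.0
time: 4.9
ee_pos: [0.6013, 0.059, 0.0783]
eef_rot: [0.65, 0.76, -0.0, 0.0]
ft_force: [-0.8, -0.4, -0.1]
width: 0.0007
grip_force: 0.0
```

```bash
python3 -m crank '0 0.02 0 0 -1;0 0.01 0 0 -1;0 0.01 0 0 -1;0 0 0 0 -1;0 0 0 0 -1'
python3 - <<'E'
from h import *
go()
E
```

```text
time: 5.4
ee_pos: [0.6076, 0.0599, 0.0789]
eef_rot: [0.65, 0.76, 0.0, -0.0]
ft_force: [0.3, 0.1, -0.4]
width: 0.0005
grip_force: 0.0
tcp [0.6076 0.0599 0.0789] tool-y dir 8.9 F [ 0.3  0.1 -0.4] w 0.0005 g 0.0 t 5.4
shift units [0. 0. 0.]
```

The fingers were still closing when the slide began, so they missed the pull. I'll lift and look.

```bash
python3 -m crank '0 0 -0.15 0 1;0 0 -0.15 0 1;0 0 -0.15 0 1;0 -0.2 -0.1 0 1;0 -0.2 0 0 1;0 -0.2 0 0 1;0 0 0 0 1;0 0 0 0 1'
python3 - <<'E'
from h import *
c=shot("wrist","w2")
g=c["img"].max(2)
for k in blobs(g<60,200):print(k.mean(0).round(),box(c,k,.106))
for k in blobs(red(c),300):print('red',k.mean(0).round(),box(c,k,.042))
c=shot("top","t2")
E
```

```text
time: 6.2
ee_pos: [0.4888, 0.0418, 0.1894]
eef_rot: [0.65, 0.76, 0.001, -0.0]
ft_force: [0.1, 0.2, -0.3]
width: 0.0564
grip_force: 0.0
[309. 346.] (array([ 0.5074, -0.0817]), 8.8, array([537., 176.]))
[238. 201.] (array([0.456 , 0.0366]), -80.9, array([110.,  18.]))
```

View pics/w2.png

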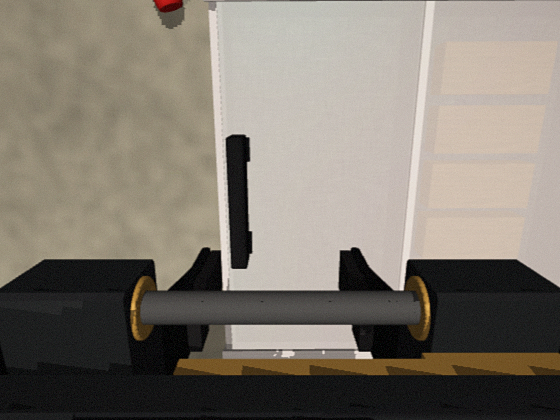

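The pull has not moved (about (0.4545, 0.0365)). I'll retry, letting the fingers close fully and checking the grip before sliding.

```bash
python3 -c "
from h import *
go(.4545,.0365,.079)"; python3 -m crank '0 -0.17 0 0 1;0 0 0 0 1;0 0 0 0 1;0 0 0 0 1;0 0 0 0 1'; python3 -c "
from h import *
go(.4545,.0365,.079)
shot('side','s2')"
```

```text
tcp [0.4897 0.0417 0.1891] tool-y dir 8.9 F [-0.4  0.5 -0.1] w 0.0644 g 0.0 t 6.3
shift units [ 0.001 -0.178  0.55 ]
time: 6.8
ee_pos: [0.4562, 0.0362, 0.1887]
eef_rot: [0.65, 0.76, -0.0, 0.0]
ft_force: [-0.4, 0.2, 0.0]
width: 0.0868
grip_force: 0.0
tcp [0.4562 0.0362 0.1887] tool-y dir 8.8 F [-0.4  0.2  0. ] w 0.0868 g 0.0 t 6.8
shift units [ 0.003 -0.008  0.549]
```

```bash
python3 -m crank '0 0 0.15 0 1;0 0 0.15 0 1;0 0 0.15 0 1;0 0 0.1 0 1;0 0 0 0 -1;0 0 0 0 -1;0 0 0 0 -1;0 0 0 0 -1;0 0 0 0 -1;0 0 0 0 -1' 20; python3 -m crank '0 0 0 0 -1;0 0 0 0 -1;0 0 0 0 -1;0 0 0 0 -1;0 0 0 0 -1;0 0 0 0 -1'; python3 -c "
from h import *
shot('side','s3')
shot('wrist','w3')"
```

```text
time: 7.85
ee_pos: [0.4558, 0.0363, 0.0793]
eef_rot: [0.65, 0.76, 0.0, 0.0]
ft_force: [0.4, -0.2, 0.3]
width: 0.0468
grip_force: 0.0
time: 8.45
ee_pos: [0.4555, 0.0362, 0.0788]
eef_rot: [0.65, 0.76, 0.0, -0.0]
ft_force: [0.0, -0.8, -0.2]
width: 0.0027
grip_force: 0.0
```

View pics/s3.png

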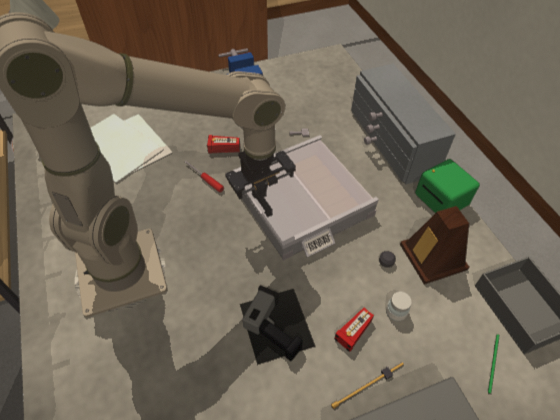

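View pics/w3.png

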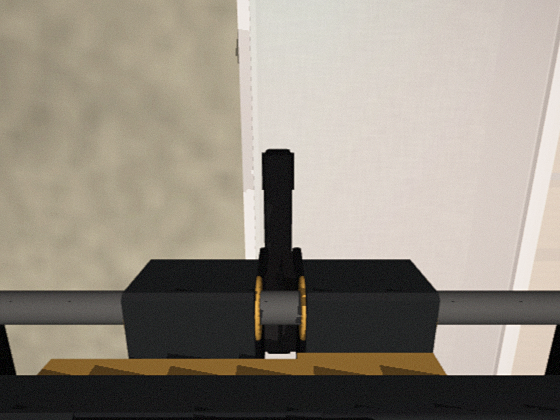

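```bash
python3 -m crank '0 0 0 0 -1;0 0 0 0 -1;0 0 0 0 -1' 20; python3 -m crank '0 0.05 0 0 -1;0 0.05 0 0 -1;0 0 0 0 -1'; python3 -c "
from h import *
go()
shot('wrist','w4');c=shot('side')
cv2.imwrite('pics/s4.png',cv2.resize(c['img'][120:270,190:390],None,fx=3.8,fy=3.8,interpolation=cv2.INTER_CUBIC))
"
```

```text
time: 8.85
ee_pos: [0.4555, 0.0362, 0.0788]
eef_rot: [0.65, 0.76, 0.0, -0.0]
ft_force: [-0.6, 0.0, -0.4]
width: 0.0002
grip_force: 0.0
time: 9.15
ee_pos: [0.4764, 0.0394, 0.0789]
eef_rot: [0.65, 0.76, -0.0, 0.0]
ft_force: [-0.6, -0.9, -1.1]
width: 0.0006
grip_force: 0.0
tcp [0.4764 0.0394 0.0789] tool-y dir 8.9 F [-0.6 -0.9 -1.1] w 0.0006 g 0.0 t 9.2
shift units [0. 0. 0.]
```

View pics/s4.png

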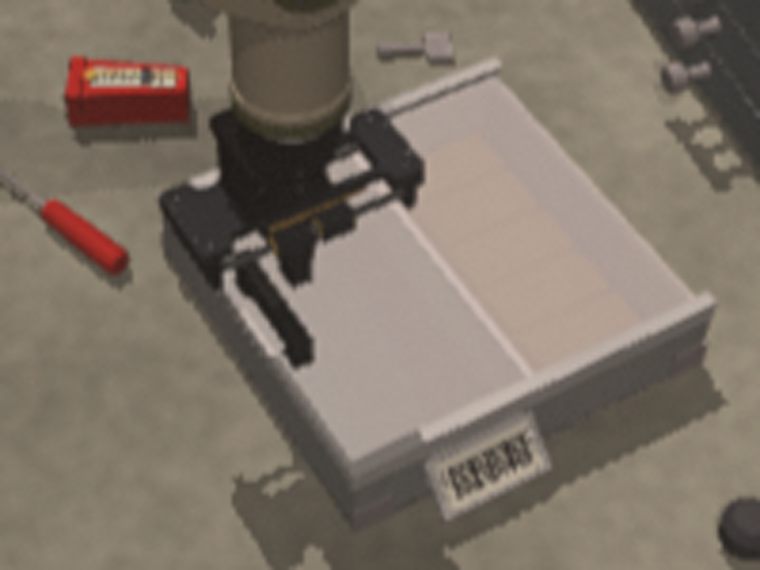

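The side crop shows the closed fingers floating above the pull. The wrist views agree: at the reported opening, the fingertips project about 39 mm behind the reported TCP. I'll treat the real tips as about 39 mm higher than `ee_pos`, then descend in small steps and watch the force.

```bash
python3 -m crank '0 -0.05 0 0 1;0 -0.055 0 0 1;0 0 0 0 1;0 0 0 0 1;0 0 0 0 1;0 0 0 0 1;0 0 0 0 1;0 0 0 0 1;0 0 0 0 1;0 0 0 0 1'; python3 -m crank '0 0 0 0 1;0 0 0 0 1;0 0 0 0 1;0 0 0.05 0 1;0 0 0.05 0 1;0 0 0 0 1'; python3 -m crank '0 0 0.04 0 1;0 0 0.02 0 1;0 0 0 0 1'
```

```text
time: 10.25
ee_pos: [0.4545, 0.036, 0.0788]
eef_rot: [0.65, 0.76, -0.0, 0.0]
ft_force: [-0.0, 0.3, 0.6]
width: 0.0723
grip_force: 0.0
time: 10.85
ee_pos: [0.4533, 0.0357, 0.0571]
eef_rot: [0.65, 0.76, -0.001, -0.001]
ft_force: [-0.0, -0.3, -0.4]
width: 0.087
grip_force: 0.0
time: 11.15
ee_pos: [0.4541, 0.0358, 0.0462]
eef_rot: [0.65, 0.76, -0.001, -0.0]
ft_force: [-0.3, -0.3, -0.1]
width: 0.0871
grip_force: 0.0
```

No contact at 0.046, so the tips are indeed higher than reported. Closing here.

```bash
python3 -m crank '0 0 0 0 -1;0 0 0 0 -1;0 0 0 0 -1;0 0 0 0 -1;0 0 0 0 -1;0 0 0 0 -1;0 0 0 0 -1;0 0 0 0 -1;0 0 0 0 -1;0 0 0 0 -1' 20; python3 -m crank '0 0 0 0 -1;0 0 0 0 -1;0 0 0 0 -1'
```

```text
time: 12.15
ee_pos: [0.4545, 0.036, 0.0468]
eef_rot: [0.65, 0.76, 0.0, -0.0]
ft_force: [-0.2, 0.2, -0.3]
width: 0.015
grip_force: 0.0
time: 12.45
ee_pos: [0.4545, 0.036, 0.0468]
eef_rot: [0.65, 0.76, 0.0, -0.0]
ft_force: [-0.0, 0.5, 0.9]
width: 0.0141
grip_force: 20.0
```

Gripped (14.1 mm, 20 N). Now sliding.

```bash
python3 -m crank '0 0.05 0 0 -1;0 0.1 0 0 -1;0 0.1 0 0 -1;0 0.1 0 0 -1;0 0.1 0 0 -1;0 0.1 0 0 -1;0 0.1 0 0 -1;0 0.08 0 0 -1;0 0.02 0 0 -1;0 0 0 0 -1'; python3 -m crank '0 0.01 0 0 -1;0 0.01 0 0 -1;0 0.01 0 0 -1;0 0 0 0 -1'
```

```text
time: 13.45
ee_pos: [0.6039, 0.06, 0.0469]
eef_rot: [0.65, 0.76, 0.001, 0.0]
ft_force: [0.5, 3.2, 3.6]
width: 0.014
grip_force: 20.0
time: 13.85
ee_pos: [0.6087, 0.0607, 0.0469]
eef_rot: [0.65, 0.76, 0.0, -0.0]
ft_force: [-2.1, 5.3, 4.0]
width: 0.0139
grip_force: 20.0
```

```bash
python3 -m crank '0 0 0 0 0;0 0 0 0 0;0 0 0 0 0;0 0 0 0 0;0 0 0 0 0;0 0 -0.2 0 1;0 0 -0.2 0 1;0 0 -0.2 0 1;0 0 -0.1 0 1;0 0 0 0 1'
python3 - <<'E'
from h import *
c=shot("wrist","w5")
g=c["img"].max(2)
for k in blobs(g<60,200):print(k.mean(0).round(),box(c,k,.106))
c=shot("top","t5")
g=c["img"].max(2)
for k in blobs(red(c),40):print("red",box(c,k,.042),k.mean(0).round())
go(.43,.38,None,71.7)
E
```

```text
time: 14.85
ee_pos: [0.6104, 0.0599, 0.1902]
eef_rot: [0.651, 0.76, 0.002, 0.001]
ft_force: [0.1, 0.9, -0.3]
width: 0.0759
grip_force: 0.0
[278. 198.] (array([0.6078, 0.0611]), -80.9, array([109.,  15.]))
[258. 272.] (array([0.6169, 0.0266]), 8.6, array([539., 360.]))
red (array([0.3352, 0.2439]), -64.9, array([47., 22.])) [209. 277.]
red (array([0.4318, 0.3829]), -19.3, array([110.,  52.])) [167. 249.]
red (array([ 0.5588, -0.4076]), 26.8, array([110.,  62.])) [408. 204.]
tcp [0.6086 0.06   0.1865] tool-y dir 8.9 F [ 0.1 -0.3 -0.7] w 0.0824 g 0.0 t 14.9
shift units [ 1.718 -0.636  0.   ]
yaw units -0.698 or 1.302 q7 0.16
shift units after yaw [1.35  1.239 0.   ]
```

```bash
python3 -m crank '0.19 -0.07 0 0 1;0.19 -0.07 0 0 1;0.19 -0.07 0 0 1;0.19 -0.07 0 0 1;0.19 -0.07 0 0 1;0.19 -0.07 0 0 1;0.19 -0.07 0 0 1;0.19 -0.07 0 0 1;0.19 -0.07 0 0 1;0 0 0 -0.09 1'; python3 -m crank '0 0 0 -0.087 1;0 0 0 -0.087 1;0 0 0 -0.087 1;0 0 0 -0.087 1;0 0 0 -0.087 1;0 0 0 -0.087 1;0 0 0 -0.087 1;0 0 0 0 1;0 0 0 0 1' | head -2
python3 - <<'E'
from h import *
c=shot("wrist","w6")
for k in blobs(red(c),1500):print("red",box(c,k,.042),box(c,k,.021),k.mean(0).round())
t=shot("top")
print("bottle",ray(t,(119,218),.06)); go(.43,.38,-.022)
E
```

```text
time: 15.95
ee_pos: [0.4263, 0.384, 0.1845]
eef_rot: [0.592, 0.806, -0.001, -0.001]
ft_force: [-1.0, -1.3, -0.2]
width: 0.0871
grip_force: 0.0
time: 16.85
ee_pos: [0.4311, 0.3782, 0.1857]
red (array([0.4291, 0.3846]), -20.7, array([112.,  53.])) (array([0.4334, 0.3835]), -20.7, array([119.,  57.])) [285. 178.]
red (array([0.3449, 0.2414]), -64.1, array([94., 24.])) (array([0.344 , 0.2315]), -64.1, array([99., 25.])) [113. 146.]
bottle [[0.53405249 0.53449013 0.06      ]]
tcp [0.4313 0.3784 0.1862] tool-y dir 71.6 F [ 0.  -0.  -0.6] w 0.0869 g 0.0 t 16.9
shift units [0.008 0.007 1.041]
```

View pics/w6.png

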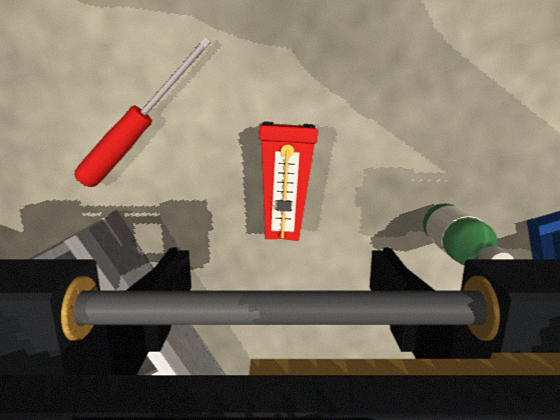

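Wrist view: the metronome is centred near pixel (285,180) with its foot up in the image, and the bottle at the right stays clear of the gripper. Aligning and descending.

```bash
python3 -c "
from h import *
go(.4291,.3846,-.024,69.3)"
```

```text
tcp [0.4313 0.3784 0.1862] tool-y dir 71.6 F [ 0.  -0.  -0.6] w 0.0869 g 0.0 t 16.9
shift units [0.02  0.027 1.051]
yaw units 0.025 or -1.975 q7 0.53
shift units after yaw [0.021 0.025 1.051]
```

```bash
python3 -m crank '0.02 0.027 0 0 1;0 0 0.2 0.025 1;0 0 0.2 0 1;0 0 0.2 0 1;0 0 0.2 0 1;0 0 0.05 0 1;0 0 0 0 1' | head -4; python3 -m crank '0 0 0.07 0 1;0 0 0.06 0 1;0 0 0.04 0 1;0 0 0.03 0 1;0 0 0 0 1'|head -4;python3 -m crank '0 0 0 0 -1;0 0 0 0 -1;0 0 0 0 -1;0 0 0 0 -1;0 0 0 0 -1;0 0 0 0 -1;0 0 0 0 -1;0 0 0 0 -1;0 0 0 0 -1;0 0 0 0 -1' 25
```

```text
time: 17.65
ee_pos: [0.4286, 0.3846, 0.016]
eef_rot: [0.178, 0.984, -0.001, -0.001]
ft_force: [0.6, -1.0, 0.9]
time: 18.15
ee_pos: [0.4291, 0.3846, -0.0238]
eef_rot: [0.178, 0.984, -0.0, -0.0]
ft_force: [-0.2, 0.1, 0.3]
time: 19.15
ee_pos: [0.4294, 0.3849, -0.0231]
eef_rot: [0.178, 0.984, 0.0, -0.0]
ft_force: [-0.9, -0.3, 2.4]
width: 0.0445
grip_force: 24.9
```

```bash
python3 -m crank '0 0 -0.2 0 -1;0 0 -0.2 0 -1;0 0 -0.2 0 -1;0 0 -0.2 0 -1;0 0 0 0 -1' 30; python3 -c "
from h import *
go(.5025,.1145,.12,99.1)"
```

```text
time: 19.65
ee_pos: [0.4318, 0.387, 0.1425]
eef_rot: [0.178, 0.984, 0.004, 0.002]
ft_force: [0.8, 0.5, -1.2]
width: 0.0439
grip_force: 29.9
tcp [0.4318 0.387  0.1425] tool-y dir 69.5 F [ 0.8  0.5 -1.2] w 0.0439 g 29.9 t 19.6
shift units [-0.808 -1.153  0.105]
yaw units -0.329 or 1.671 q7 0.49
shift units after yaw [-0.133 -1.401  0.112]
```

```bash
python3 -m crank '0 0 0 -0.082 -1;0 0 0 -0.082 -1;0 0 0 -0.082 -1;0 0 0 -0.082 -1;-0.02 -0.2 0 0 -1;-0.02 -0.2 0 0 -1;-0.02 -0.2 0 0 -1;-0.02 -0.2 0 0 -1;-0.02 -0.2 0 0 -1;-0.02 -0.2 0 0 -1'; python3 -m crank '-0.013 -0.15 0 0 -1;0 -0.05 0 0 -1;0 0 0 0 -1;0 0 0 0 -1'; python3 -c "
from h import *
shot('wrist','w7')
go(.5025,.1145,-.014,99.1)"
```

```text
time: 20.65
ee_pos: [0.4907, 0.15, 0.1362]
eef_rot: [-0.079, 0.997, 0.0, -0.0]
ft_force: [0.5, -0.1, -0.4]
width: 0.0442
grip_force: 29.9
time: 21.05
ee_pos: [0.4992, 0.1139, 0.1364]
eef_rot: [-0.079, 0.997, 0.0, -0.0]
ft_force: [-0.0, 0.9, -1.7]
width: 0.044
grip_force: 29.9
tcp [0.4992 0.1143 0.1365] tool-y dir 99.2 F [-0.   1.2 -0.5] w 0.0442 g 29.9 t 21.1
shift units [-0.017 -0.002  0.752]
yaw units 0.001 or -1.999 q7 1.48
shift units after yaw [-0.016 -0.002  0.752]
```

View pics/w7.png

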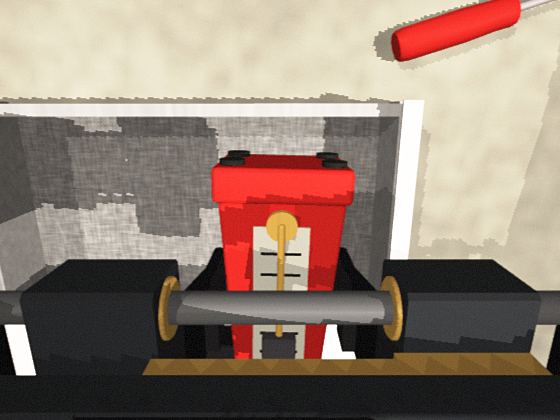

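The wrist view shows the metronome above the open front bay, with the front wall at row 108 and the left track at column 405, and clear on all sides. Lowering.

```bash
python3 -m crank '-0.016 0 0.15 0 -1;0 0 0.15 0 -1;0 0 0.15 0 -1;0 0 0.15 0 -1;0 0 0.08 0 -1;0 0 0.05 0 -1;0 0 0.025 0 -1;0 0 0 0 -1'; python3 -m crank '0 0 0 0 0.6;0 0 0 0 0.6;0 0 0 0 0.6;0 0 0 0 0.6;0 0 0 0 0.6;0 0 -0.15 0 0.6;0 0 -0.2 0 0.6;0 0 -0.25 0 0.6;0 0 -0.25 0 1;0 0 0 0 1'
python3 - <<'E'
from h import *
c=shot("wrist","w8")
for k in blobs(red(c),1500):print("red",box(c,k,.048),k.mean(0).round())
t=shot("top","t8")
for k in blobs(red(t),40):print("red",box(t,k,.042),k.mean(0).round())
go(.556,-.407,.19,117.)
E
```

```text
time: 21.9
ee_pos: [0.5027, 0.1137, -0.0142]
eef_rot: [-0.079, 0.997, 0.0, -0.0]
ft_force: [-0.0, 0.4, -1.3]
width: 0.044
grip_force: 29.9
time: 22.9
ee_pos: [0.5063, 0.1139, 0.1625]
eef_rot: [-0.079, 0.997, 0.002, 0.005]
ft_force: [1.5, 0.3, -1.6]
width: 0.0788
grip_force: 0.0
red (array([0.5028, 0.1148]), 8.9, array([113.,  53.])) [279. 183.]
red (array([0.3503, 0.2183]), -63.4, array([93., 24.])) [443.  23.]
red (array([0.332 , 0.2517]), -63.2, array([30., 20.])) [206. 278.]
red (array([ 0.5598, -0.409 ]), 24.8, array([109.,  62.])) [408. 204.]
tcp [0.5034 0.1134 0.1569] tool-y dir 99.0 F [ 0.9  1.5 -0.5] w 0.0839 g 0.0 t 23.0
shift units [ 0.149 -2.611 -0.169]
yaw units -0.2 or 1.8 q7 1.48
shift units after yaw [ 0.947 -2.438 -0.166]
```

```bash
python3 -m crank '0 0 -0.08 0.09 1;0 0 -0.08 0.09 1;0 0 0 0.09 1;0 0 0 0.09 1;0 0 0 0.09 1;0 0 0 0.09 1;0 0 0 0.09 1;0 0 0 0.09 1;0 0 0 0.09 1;0 0 0 0.09 1'|head -2;  python3 -m crank '0 0 0 0.09 1;0 0 0 0.09 1;0 0 0 0.09 1;0 0 0 0.09 1;0 0 0 0.09 1;0 0 0 0.09 1;0 0 0 0.09 1;0 0 0 0.09 1;0 0 0 0.09 1;0 0 0 0.09 1'|head -2; python3 -m crank '-0.079 0.2 0 0 1;-0.079 0.2 0 0 1;-0.079 0.2 0 0 1;-0.079 0.2 0 0 1;-0.079 0.2 0 0 1;-0.079 0.2 0 0 1;-0.079 0.2 0 0 1;-0.079 0.2 0 0 1;-0.079 0.2 0 0 1;-0.079 0.2 0 0 1'|head -2
python3 -c "
from h import *
go(.556,-.407,.19,117.)"
```

```text
time: 24.0
ee_pos: [0.5019, 0.1128, 0.1861]
time: 25.0
ee_pos: [0.5019, 0.1128, 0.1861]
time: 26.0
ee_pos: [0.5433, -0.3163, 0.1858]
tcp [ 0.5433 -0.3163  0.1858] tool-y dir -62.9 F [-0.3  0.4  0.2] w 0.0873 g 0.0 t 26.0
shift units [-0.15   0.433 -0.022]
yaw units 0.001 or -1.999 q7 -0.37
shift units after yaw [-0.149  0.433 -0.021]
```

```bash
python3 -m crank '-0.06 0.17 0 0 1;-0.06 0.17 0 0 1;-0.03 0.09 0 0 1;0 0 0 0 1;0 0 0 0 1'|head -2
python3 - <<'E'
from h import *
c=shot("wrist","w9")
for k in blobs(red(c),1500):
    b=box(c,k,.042);print("red",b,k.mean(0).round()); go(b[0][0],b[0][1],-.024,b[1]+90)
E
```

```text
time: 26.5
ee_pos: [0.5555, -0.4051, 0.186]
red (array([ 0.5612, -0.4118]), 25.5, array([112.,  53.])) [289. 185.]
tcp [ 0.5561 -0.4043  0.1865] tool-y dir -62.9 F [-0.2 -0.2  0.1] w 0.0871 g 0.0 t 26.6
shift units [0.006 0.047 1.052]
yaw units 0.017 or -1.983 q7 -0.25
shift units after yaw [0.007 0.045 1.052]
```

View pics/w9.png

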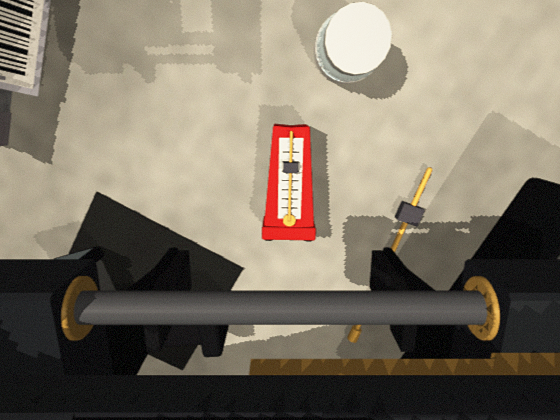

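The wrist view shows metronome B centred near (289,182). The jar at (353,40) and the rod at (410,210) are outside the fingers' sweep. Gripping.

```bash
python3 -m crank '0.007 0.046 0 0.017 1;0 0 0.2 0 1;0 0 0.2 0 1;0 0 0.2 0 1;0 0 0.2 0 1;0 0 0.1 0 1;0 0 0.08 0 1;0 0 0.05 0 1;0 0 0.02 0 1;0 0 0 0 1' | head -4; python3 -m crank '0 0 0 0 -1;0 0 0 0 -1;0 0 0 0 -1;0 0 0 0 -1;0 0 0 0 -1;0 0 0 0 -1;0 0 0 0 -1;0 0 0 0 -1;0 0 0 0 -1;0 0 0 0 -1' 30;  python3 -m crank '0 0 -0.2 0 -1;0 0 -0.2 0 -1;0 0 -0.2 0 -1;0 0 -0.2 0 -1;0 0 0 0 -1'; python3 -c "
from h import *
go(.5247,-.0237,.14,99.1)"
```

```text
time: 27.55
ee_pos: [0.5621, -0.4129, -0.0218]
eef_rot: [0.975, 0.221, 0.0, 0.0]
ft_force: [0.2, 0.1, 0.9]
time: 28.55
ee_pos: [0.5617, -0.4128, -0.0222]
eef_rot: [0.975, 0.221, 0.0, -0.0]
ft_force: [-0.0, 0.2, 1.2]
width: 0.0437
grip_force: 29.9
time: 29.05
ee_pos: [0.5634, -0.4151, 0.1439]
eef_rot: [0.975, 0.221, 0.003, 0.003]
ft_force: [0.8, -0.9, -1.3]
width: 0.0443
grip_force: 29.9
tcp [ 0.5634 -0.4151  0.1439] tool-y dir -64.5 F [ 0.8 -0.9 -1.3] w 0.0443 g 29.9 t 29.1
shift units [ 0.668 -1.85   0.009]
yaw units 0.182 or -1.818 q7 -0.25
shift units after yaw [ 0.118 -1.963  0.02 ]
```

```bash
python3 -m crank '0 0 0 0.091 -1;0 0 0 0.091 -1;0.012 -0.2 0 0 -1;0.012 -0.2 0 0 -1;0.012 -0.2 0 0 -1;0.012 -0.2 0 0 -1;0.012 -0.2 0 0 -1;0.012 -0.2 0 0 -1;0.012 -0.2 0 0 -1;0.012 -0.2 0 0 -1'; python3 -m crank '0.012 -0.2 0 0 -1;0 -0.14 0 0 -1;0 0 0 0 -1;0 0 0 0 -1'; python3 -c "
from h import *
go(.5247,-.0237,-.0145,99.1)"
```

```text
time: 30.05
ee_pos: [0.5292, -0.0921, 0.1371]
eef_rot: [0.997, 0.08, -0.0, -0.0]
ft_force: [1.5, -0.3, -0.7]
width: 0.0438
grip_force: 29.9
time: 30.45
ee_pos: [0.5212, -0.0258, 0.1375]
eef_rot: [0.997, 0.08, -0.0, -0.0]
ft_force: [-0.8, -0.8, -0.8]
width: 0.0441
grip_force: 29.9
tcp [ 0.5212 -0.0258  0.1375] tool-y dir -80.8 F [-0.8 -0.8 -0.8] w 0.0441 g 29.9 t 30.4
shift units [ 0.019 -0.007  0.76 ]
yaw units 0.001 or -1.999 q7 -1.26
shift units after yaw [ 0.019 -0.008  0.76 ]
```

```bash
python3 -m crank '0.019 -0.008 0.15 0 -1;0 0 0.15 0 -1;0 0 0.15 0 -1;0 0 0.15 0 -1;0 0 0.08 0 -1;0 0 0.05 0 -1;0 0 0.03 0 -1;0 0 0 0 -1'; python3 -m crank '0 0 0 0 0.6;0 0 0 0 0.6;0 0 0 0 0.6;0 0 0 0 0.6;0 0 0 0 0.6;0 0 -0.15 0 0.6;0 0 -0.2 0 0.6;0 0 -0.25 0 0.6;0 0 -0.25 0 1;0 0 0 0 1'
python3 - <<'E'
from h import *
c=shot("wrist","w10")
for k in blobs(red(c),1500):print("red",box(c,k,.048),k.mean(0).round())
t=shot("top","t10")
for k in blobs(red(t),40):print("red",box(t,k,.042),k.mean(0).round())
go(.6087,.0607,.16,9.1)
E
```

```text
time: 31.25
ee_pos: [0.5252, -0.0244, -0.014]
eef_rot: [0.997, 0.079, 0.0, 0.0]
ft_force: [-0.2, 0.1, -1.3]
width: 0.0437
grip_force: 29.9
time: 32.25
ee_pos: [0.5283, -0.0246, 0.1615]
eef_rot: [0.997, 0.079, 0.004, -0.001]
ft_force: [0.5, 0.6, 0.2]
width: 0.0789
grip_force: 0.0
red (array([ 0.5258, -0.0245]), 7.8, array([113.,  53.])) [279. 199.]
red (array([0.5065, 0.1082]), 7.7, array([113.,  66.])) [128. 194.]
red (array([0.3453, 0.2239]), -64.9, array([92., 23.])) [215. 274.]
red (array([0.505 , 0.1106]), 4.5, array([112.,  51.])) [249. 225.]
tcp [ 0.5256 -0.0237  0.1567] tool-y dir -80.8 F [-0.5  0.8 -0.4] w 0.0837 g 0.0 t 32.4
shift units [ 0.477 -0.35  -0.015]
yaw units -0.999 or 1.001 q7 -1.27
shift units after yaw [ 0.351  0.477 -0.017]
```

```bash
python3 -m crank '0 0 0 -0.09 1;0 0 0 -0.09 1;0 0 0 -0.09 1;0 0 0 -0.09 1;0 0 0 -0.09 1;0 0 0 -0.09 1;0 0 0 -0.09 1;0 0 0 -0.09 1;0 0 0 -0.09 1;0 0 0 -0.09 1'|head -2; python3 -m crank '0 0 0 -0.09 1;0.12 0.16 0 -0.01 1;0.12 0.16 0 0 1;0.11 0.155 0 0 1;0 0 0 0 1;0 0 0 0 1'|head -2;  python3 - <<'E'
from h import *
c=shot("wrist","w11")
g=c["img"].max(2)
for k in blobs(g<60,200):print(k.mean(0).round(),box(c,k,.106))
go(.6087,.0607,.0465,9.1)
E
```

```text
time: 33.35
ee_pos: [0.5239, -0.0241, 0.1542]
time: 33.95
ee_pos: [0.6073, 0.0595, 0.1536]
[153.  60.] (array([0.5096, 0.1499]), 9.1, array([36.,  9.]))
[252. 259.] (array([0.6076, 0.0397]), 9.4, array([470., 315.]))
tcp [0.6072 0.0585 0.1543] tool-y dir 9.1 F [-0.9 -1.4 -0.4] w 0.087 g 0.0 t 34.0
shift units [0.01  0.011 0.539]
yaw units -0.0 or 2.0 q7 0.21
shift units after yaw [0.01  0.009 0.539]
```

View pics/t10.png

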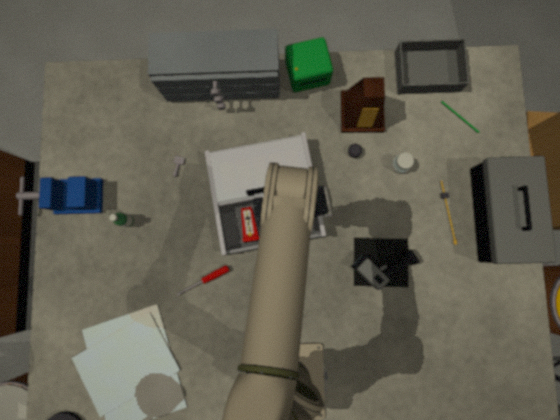

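The top view shows no other small metronome on the desk. One is visible in the bay at (249,225), the other is under the arm, and the scanner is near (375,270). Closing the cover.

```bash
python3 -m crank '0.01 0.009 0.18 0 1;0 0 0.18 0 1;0 0 0.1 0 1;0 0 0.08 0 1;0 0 0 0 1'|head -4; python3 -m crank '0 0 0 0 -1;0 0 0 0 -1;0 0 0 0 -1;0 0 0 0 -1;0 0 0 0 -1;0 0 0 0 -1;0 0 0 0 -1;0 0 0 0 -1;0 0 0 0 -1;0 0 0 0 -1' 20|tail -2; python3 -m crank '0 0 0 0 -1;0 0 0 0 -1;0 0 0 0 -1;0 -0.05 0 0 -1;0 -0.1 0 0 -1;0 -0.1 0 0 -1;0 -0.1 0 0 -1;0 -0.1 0 0 -1;0 -0.1 0 0 -1;0 0 0 0 -1'; python3 -m crank '0 -0.1 0 0 -1;0 -0.08 0 0 -1;0 -0.03 0 0 -1;0 -0.02 0 0 -1;0 0 0 0 -1';python3 -c "
from h import *
go(.4545,.036)"
```

```text
time: 34.5
ee_pos: [0.6079, 0.0609, 0.0461]
eef_rot: [0.649, 0.761, -0.001, -0.001]
ft_force: [-0.9, -0.6, -0.1]
width: 0.0151
grip_force: 0.2
time: 36.5
ee_pos: [0.4985, 0.044, 0.0477]
eef_rot: [0.649, 0.761, 0.0, -0.001]
ft_force: [-1.2, -2.1, -2.2]
width: 0.0135
grip_force: 20.0
time: 37.0
ee_pos: [0.4552, 0.0373, 0.0478]
eef_rot: [0.649, 0.761, -0.0, -0.0]
ft_force: [-1.6, -0.5, 0.1]
width: 0.0137
grip_force: 20.0
tcp [0.4552 0.0373 0.0478] tool-y dir 9.1 F [-1.6 -0.5  0.1] w 0.0137 g 20.0 t 37.0
shift units [-0.006 -0.004 -0.   ]
```

```bash
for i in 1; do python3 -m crank '0 -0.02 0 0 -1;0 -0.02 0 0 -1;0 0 0 0 -1'; done; python3 -m crank '0 -0.02 0 0 -1;0 -0.02 0 0 -1;0 0 0 0 -1'
```

```text
time: 37.3
ee_pos: [0.4543, 0.0368, 0.0491]
eef_rot: [0.648, 0.761, 0.005, 0.005]
ft_force: [31.1, 3.8, -28.1]
width: 0.0138
grip_force: 20.0
time: 37.6
ee_pos: [0.4485, 0.0358, 0.0499]
eef_rot: [0.648, 0.761, 0.006, 0.007]
ft_force: [40.1, 5.6, -33.1]
width: 0.0259
grip_force: 20.0
```

Hit the shut stop (31 N). I'll release now, easing back.

```bash
python3 -m crank '0 0.04 0 0 0.6;0 0 0 0 0.6;0 0 0 0 0.6;0 0 0 0 0.6;0 0 0 0 0.6;0 0 0 0 0.6;0 0 0 0 0.6;0 0 -0.2 0 0.6;0 0 -0.2 0 0.6;0 0 -0.25 0 1'
python3 - <<'E'
from h import *
c=shot("wrist","w12")
g=c["img"].max(2)
for k in blobs(g<60,200):print(k.mean(0).round(),box(c,k,.106))
go(.37,-.32,.19,130)
E
```

```text
time: 38.6
ee_pos: [0.4467, 0.0353, 0.1786]
eef_rot: [0.649, 0.761, -0.001, -0.0]
ft_force: [1.1, 1.6, 0.1]
width: 0.0729
grip_force: 0.0
[305. 345.] (array([ 0.4633, -0.0813]), 9.2, array([517., 170.]))
[289. 204.] (array([0.4525, 0.0362]), -80.9, array([110.,  15.]))
tcp [0.4506 0.0358 0.1866] tool-y dir 9.0 F [ 4.7 -0.   8.1] w 0.0752 g 0.0 t 38.6
shift units [-1.694 -0.677 -0.026]
yaw units 0.656 or -1.344 q7 -0.11
shift units after yaw [-1.452  1.104 -0.017]
```

```bash
python3 -m crank '0 0 0 0.082 1;0 0 0 0.082 1;0 0 0 0.082 1;0 0 0 0.082 1;0 0 0 0.082 1;0 0 0 0.082 1;0 0 0 0.082 1;0 0 0 0.082 1;-0.16 0.12 0 0 1;-0.16 0.12 0 0 1'|head -2; python3 -m crank '-0.16 0.12 0 0 1;-0.16 0.12 0 0 1;-0.16 0.12 0 0 1;-0.16 0.12 0 0 1;-0.16 0.12 0 0 1;-0.16 0.12 0 0 1;-0.16 0.12 0 0 1;0 0 0 0 1;0 0 0 0 1'|head -2
python3 - <<'E'
from h import *
c=shot("wrist","w13");go()
E
```

```text
time: 39.65
ee_pos: [0.4293, -0.0427, 0.1777]
time: 40.55
ee_pos: [0.3661, -0.3152, 0.1777]
tcp [ 0.3662 -0.3145  0.1776] tool-y dir -50.0 F [ 0.  -0.4 -0.1] w 0.0867 g 0.0 t 40.6
shift units [0. 0. 0.]
```

View pics/w13.png

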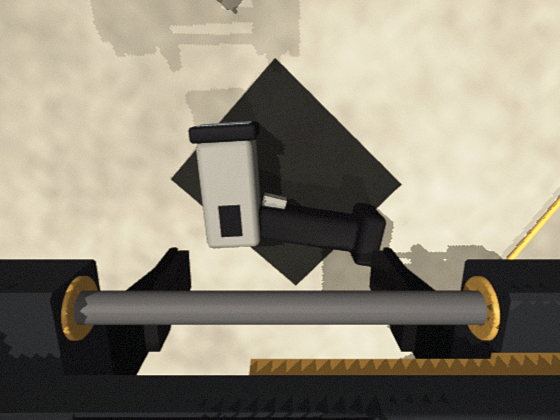

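The wrist view shows the scanner on the mat. Its head's top face has corners near (196,143), (257,138), (260,247) and (208,247), the nose is up the image, and the handle points right. Measuring.

Run:
```python
from h import *
c=shot("wrist")
sub=c["img"][100:260,180:280].astype(int)
# grey/low-saturation head is bluish-neutral vs. tan desk
sat=sub.max(2)-sub.min(2)
print(c["img"][200,225],c["img"][180,240],c["img"][240,170])
m=np.zeros(c["img"].shape[:2],bool);m[100:260,180:280]=(sub.max(2)>110)&(sat<25)
for k in blobs(m,800):print(box(c,k,.056),k.min(0),k.max(0))
p=ray(c,[(196,143),(257,138),(260,247),(208,247),(188,123),(258,122)],.056);print(p.round(4))
d=lambda a,b:(np.degrees(np.arctan2(*(a-b)[[1,0]])).round(1),np.linalg.norm(a-b).round(4))
print("left edge",d(p[0],p[3]),"right",d(p[1],p[2]),"width",d(p[0],p[1]),d(p[3],p[2]), "centre",p[:4].mean(0))
print("mat",ray(c,[(276,59),(401,184),(298,285),(171,179)],.003).round(3))
```

```text
[171 185 192] [173 189 193] [188 212 224]
(array([ 0.3302, -0.2814]), 43.2, array([101.,  50.])) [194 142] [258 250]
[[ 0.3523 -0.2297  0.056 ]
 [ 0.3896 -0.2675  0.056 ]
 [ 0.3131 -0.3332  0.056 ]
 [ 0.2816 -0.2958  0.056 ]
 [ 0.3615 -0.2145  0.056 ]
 [ 0.4006 -0.2597  0.056 ]]
left edge (np.float64(43.1), np.float64(0.0967)) right (np.float64(40.6), np.float64(0.1009)) width (np.float64(134.6), np.float64(0.0531)) (np.float64(130.1), np.float64(0.0489)) centre [ 0.33417722 -0.28157564  0.056     ]
mat [[ 0.453 -0.235  0.003]
 [ 0.444 -0.412  0.003]
 [ 0.287 -0.406  0.003]
 [ 0.294 -0.226  0.003]]
```

Run:
```python
from h import *
c=shot("wrist")
a=np.radians(43);ex=np.array([np.cos(a),np.sin(a)]);ey=np.array([-ex[1],ex[0]])
k=blobs((lambda s:(s.max(2)>110)&(s.max(2)-s.min(2)<25))(c["img"].astype(int))&(np.add.outer(np.arange(420)*0,np.arange(560))<261)&(np.add.outer(np.arange(420),np.arange(560)*0)<258)&(np.add.outer(np.arange(420),np.arange(560)*0)>130)&(np.add.outer(np.arange(420)*0,np.arange(560))>185),800)
for q in k:print(box(c,q,.059))
hc=np.array([.331,-.2812])
for z in(.025,.045):
  for uv in[(263,193),(288,195),(288,208),(263,206)]:
    v=ray(c,uv,z)[0,:2]-hc;print(z,uv,(v@ex).round(3),(v@ey+.045).round(3))
g=hc+.012*ex;print(g);go(g[0],g[1],-.019,133)
```

```text
(array([ 0.3317, -0.2791]), 43.1, array([97., 52.]))
0.025 (263, 193) -0.004 0.015
0.025 (288, 195) -0.007 -0.01
0.025 (288, 208) -0.02 -0.009
0.025 (263, 206) -0.017 0.016
0.045 (263, 193) 0.001 0.014
0.045 (288, 195) -0.002 -0.009
0.045 (288, 208) -0.015 -0.009
0.045 (263, 206) -0.011 0.015
[ 0.33977624 -0.27301602]
tcp [ 0.3665 -0.314   0.1776] tool-y dir -49.9 F [ 0.1 -0.6  0.6] w 0.0872 g 0.0 t 40.7
shift units [ 0.029 -0.242  0.983]
yaw units -0.032 or 1.968 q7 -0.34
shift units after yaw [ 0.042 -0.241  0.983]
```

```bash
python3 -m crank '0.025 -0.12 0 -0.032 1;0.022 -0.125 0 0 1;0 0 0 0 1;0 0 0 0 1'|head -2; python3 -c "
from h import *
go(.3408,-.2716,-.019,133)"
```

```text
time: 41.1
ee_pos: [0.3412, -0.2715, 0.178]
tcp [ 0.3412 -0.2715  0.178 ] tool-y dir -47.0 F [-0.1 -0.6 -0.5] w 0.0871 g 0.0 t 41.1
shift units [-0.004 -0.002  0.985]
yaw units 0.0 or -2.0 q7 -0.49
shift units after yaw [-0.002 -0.001  0.985]
```

```bash
python3 -m crank '0 0 0.2 0 1;0 0 0.2 0 1;0 0 0.1 0 1;0 0 0.05 0 1;0 0 0 0 1;0 0 0 0 1'|head -4; python3 -m crank '0 0 0.1 0 1;0 0 0.1 0 1;0 0 0.1 0 1;0 0 0.08 0 1;0 0 0.05 0 1;0 0 0 0 1'|head -4; python3 -m crank '0 0 0 0 -1;0 0 0 0 -1;0 0 0 0 -1;0 0 0 0 -1;0 0 0 0 -1;0 0 0 0 -1;0 0 0 0 -1;0 0 0 0 -1;0 0 0 0 -1;0 0 0 0 -1' 45
```

```text
time: 41.7
ee_pos: [0.3411, -0.2727, 0.0683]
eef_rot: [0.931, 0.366, -0.001, 0.001]
ft_force: [-0.4, 0.1, 0.4]
time: 42.3
ee_pos: [0.3408, -0.272, -0.0184]
eef_rot: [0.931, 0.366, -0.0, -0.0]
ft_force: [-0.2, -0.4, 0.6]
time: 43.3
ee_pos: [0.3413, -0.272, -0.018]
eef_rot: [0.931, 0.366, 0.0, 0.0]
ft_force: [0.2, 1.0, 5.0]
width: 0.0496
grip_force: 45.0
```

Run:
```python
from h import *
t=shot("top","t14");s=shot("side")
def two(a,b):
    da=t["R"]@np.linalg.solve(t["K"],[*a,1]);db=s["R"]@np.linalg.solve(s["K"],[*b,1])
    k=np.linalg.lstsq(np.c_[da,-db],s["P"]-t["P"],rcond=None)[0];return (t["P"]+k[0]*da).round(3),(s["P"]+k[1]*db).round(3)
print("jar",ray(t,(404,160),.07),two((404,160),(401,299)))
print("weight",ray(t,(355,150),.036),ray(s,(387,257),.03))
print("label",ray(t,(325,202),.04),ray(s,(318,243),.04))
g=t["img"].max(2);m=np.zeros_like(g,bool);m[140:162,343:368]=g[140:162,343:368]<75
for k in blobs(m,20):print(k.mean(0),ray(t,k.mean(0),.036))
g=s["img"].min(2);m=np.zeros_like(g,bool);m[228:258,300:336]=g[228:258,300:336]>150
for k in blobs(m,100):print("label side",k.mean(0),k.min(0),k.max(0),ray(s,k.mean(0),.04))
for h in(79,89,99):
  a=np.radians(h);ex=np.array([np.cos(a),np.sin(a)]);ey=np.array([-ex[1],ex[0]])
  for d in(.08,.11):
    w=np.array([.570,-.138])-d*ex;o=w-.063*ex-.045*ey
    print(h,d,"tcp",(w-.05*ex).round(3),"foot",(o-.099*ey-.06*ex).round(3),(o-.099*ey-.01*ex).round(3),"handle mid",(o-.04*ey-.035*ex).round(3))
```

```text
jar [[ 0.69688977 -0.39854033  0.07      ]] (array([ 0.698, -0.4  ,  0.065]), array([ 0.7  , -0.4  ,  0.066]))
weight [[ 0.74470255 -0.2480363   0.036     ]] [[ 0.74633117 -0.25276686  0.03      ]]
label [[ 0.57075544 -0.14035181  0.04      ]] [[ 0.5721017  -0.14131668  0.04      ]]
[355.16666667 150.85714286] [[ 0.74173246 -0.24844906  0.036     ]]
79 0.08 tcp [ 0.545 -0.266] foot [ 0.673 -0.365] [ 0.682 -0.316] handle mid [ 0.619 -0.329]
79 0.11 tcp [ 0.539 -0.295] foot [ 0.667 -0.394] [ 0.676 -0.345] handle mid [ 0.614 -0.358]
89 0.08 tcp [ 0.568 -0.268] foot [ 0.71  -0.343] [ 0.711 -0.293] handle mid [ 0.652 -0.317]
89 0.11 tcp [ 0.567 -0.298] foot [ 0.71  -0.373] [ 0.711 -0.323] handle mid [ 0.651 -0.347]
99 0.08 tcp [ 0.59  -0.266] foot [ 0.744 -0.316] [ 0.736 -0.267] handle mid [ 0.682 -0.301]
99 0.11 tcp [ 0.595 -0.296] foot [ 0.749 -0.346] [ 0.741 -0.296] handle mid [ 0.686 -0.33 ]
```

```bash
python3 -m crank '0 0 -0.05 0 -1;0 0 -0.15 0 -1;0 0 -0.15 0 -1;0 0 -0.15 0 -1;0 0 -0.1 0 -1;0 0 0 0 -1;0 0 0 0 -1'; python3 -c "
from h import *
go(.564,-.2748,.1,177)"
```

```text
time: 44.1
ee_pos: [0.3406, -0.2692, 0.0929]
eef_rot: [0.93, 0.368, 0.0, -0.003]
ft_force: [-0.3, 0.1, -2.2]
width: 0.0498
grip_force: 45.0
tcp [ 0.3406 -0.2692  0.0929] tool-y dir -46.9 F [-0.3  0.1 -2.2] w 0.0498 g 45.0 t 44.1
shift units [ 0.796  0.784 -0.037]
yaw units -0.487 or 1.513 q7 -0.39
shift units after yaw [ 0.031  1.117 -0.035]
```

```bash
python3 -m crank '0 0 0 -0.081 -1;0 0 0 -0.081 -1;0 0 0 -0.081 -1;0 0 0 -0.081 -1;0 0 0 -0.081 -1;0 0 0 -0.081 -1;0 0.15 0 0 -1;0 0.15 0 0 -1;0.01 0.15 0 0 -1;0.01 0.15 0 0 -1'|head -2; python3 -m crank '0.01 0.15 0 0 -1;0 0.15 0 0 -1;0 0.15 0 0 -1;0 0.06 0 0 -1;0 0 0 0 -1;0 0 0 0 -1'; python3 -c "
from h import *
shot('wrist','w15')
go(.564,-.2748,-.004,177)
c=shot('side','s15')"
```

```text
time: 45.1
ee_pos: [0.4114, -0.2647, 0.0955]
time: 45.7
ee_pos: [0.5121, -0.2688, 0.0945]
eef_rot: [0.727, 0.686, -0.001, -0.014]
ft_force: [-0.7, 0.1, -2.1]
width: 0.0498
grip_force: 45.0
tcp [ 0.5122 -0.2686  0.0949] tool-y dir -3.3 F [-0.5  0.1 -2.4] w 0.0495 g 45.0 t 45.8
shift units [-0.025  0.271  0.489]
yaw units -0.004 or 1.996 q7 0.73
shift units after yaw [-0.018  0.26   0.495]
```

View pics/s15.png

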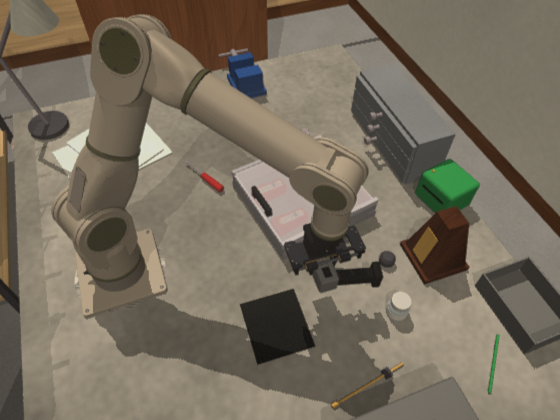

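The side view shows the scanner held level near the label, the cover shut with both metronomes visible under it, and the handle passing between the weight and the jar. Finishing the approach.

```bash
python3 -m crank '-0.01 0.07 0 0 -1;-0.01 0.07 0 0 -1;0 0.07 0 0 -1;0 0.05 0 0 -1;0 0 0 0 -1;0 0 0 0 -1'|head -2; python3 -c "
from h import *
go(.564,-.2748,-.004,177)"
```

```text
time: 46.4
ee_pos: [0.5649, -0.2751, 0.0946]
tcp [ 0.5649 -0.2751  0.0946] tool-y dir -3.3 F [ 0.5 -0.7 -3.1] w 0.0501 g 45.0 t 46.4
shift units [-0.008  0.005  0.493]
yaw units -0.003 or 1.997 q7 0.72
shift units after yaw [ 0.001 -0.004  0.493]
```

```bash
python3 -m crank '0 0 0.12 0 -1;0 0 0.12 0 -1;0 0 0.1 0 -1;0 0 0.08 0 -1;0 0 0.04 0 -1;0 0 0.03 0 -1;0 0 0 0 -1;0 0 0 0 -1'; python3 -m crank '0 0 0 0 -1;0 0 0 0 -1;0 0 0 0 -1;0 0 0 0 -1;0 0 0 0 -1;0 0 0 0 -1;0 0 0 0 -1;0 0 0 0 -1;0 0 0 0 -1;0 0 0 0 -1'|head -1; python3 -m crank '0 0 0 0 -1;0 0 0 0 -1;0 0 0 0 -1;0 0 0 0 -1;0 0 0 0 -1;0 0 0 0 -1;0 0 0 0 -1;0 0 0 0 -1;0 0 0 0 -1;0 0 0 0 -1'
python3 - <<'E'
from h import *
c=shot("wrist","w16");go()
t=shot("top","t16")
i=c["img"].astype(int);m=(i.max(2)>100)&(i.max(2)-i.min(2)<25)
for k in blobs(m,1500):print(k.mean(0).round(),k.min(0),k.max(0),box(c,k,.077))
print("label expected px",proj(c,[.571,-.14,.04]), "nose expected", proj(c,[[.5666,-.225,.045]]))
E
```

```text
time: 47.2
ee_pos: [0.5642, -0.2734, -0.0027]
eef_rot: [0.727, 0.687, 0.0, -0.013]
ft_force: [0.2, 0.8, -2.5]
width: 0.0497
grip_force: 45.0
time: 48.2
time: 49.2
ee_pos: [0.5639, -0.273, -0.0034]
eef_rot: [0.727, 0.687, 0.0, -0.013]
ft_force: [0.1, -0.3, -2.3]
width: 0.0493
grip_force: 45.0
tcp [ 0.5639 -0.273  -0.0034] tool-y dir -3.2 F [-0.3 -0.1 -3. ] w 0.0497 g 45.0 t 49.2
shift units [0. 0. 0.]
[266. 343.] [198 325] [340 357] (array([ 0.5595, -0.2836]), -2.4, array([54., 14.]))
[280. 308.] [155 296] [403 319] (array([ 0.5639, -0.2697]), -2.6, array([91.,  9.]))
[280. 254.] [212 219] [346 290] (array([ 0.5655, -0.2492]), -2.7, array([47., 27.]))
[278. 170.] [215 160] [343 178] (array([ 0.5673, -0.2187]), -3.0, array([43.,  6.]))
[231.  26.] [43  0] [424  87] (array([ 0.5555, -0.18  ]), -3.5, array([113.,  25.]))
label expected px [[278.91230384 -55.84360213]] nose expected [[279.75269219 172.75806702]]
```

Aimed and held for about 2 s: lateral offset is under 1 mm, distance about 85 mm and window at about 45 mm height. Returning the scanner to the mat.

```bash
python3 -m crank '0 0 0 0 -1;0 0 0 0 -1;0 0 0 0 -1;0 0 -0.05 0 -1;0 0 -0.15 0 -1;0 0 -0.15 0 -1;0 0 -0.15 0 -1;0 0 0 0 -1;0 0 0 0 -1'|head -2; python3 -m crank '0 -0.1 0 0 -1;0 -0.15 0 0 -1;0 -0.15 0 0 -1;0 -0.15 0 0 -1;0 -0.15 0 0 -1;0 -0.15 0 0 -1;0 -0.15 0 0 -1;0 -0.1 0 0 -1;0 0 0 0 -1;0 0 0 0 -1'; python3 -c "
from h import *
go(.3408,-.2716,.05,133)"
```

```text
time: 50.2
ee_pos: [0.566, -0.275, 0.0972]
time: 51.2
ee_pos: [0.3545, -0.2611, 0.1019]
eef_rot: [0.727, 0.687, 0.002, -0.014]
ft_force: [1.2, 0.5, -3.0]
width: 0.05
grip_force: 45.0
tcp [ 0.3545 -0.2611  0.1019] tool-y dir -3.2 F [ 1.2  0.5 -3. ] w 0.05 g 45.0 t 51.2
shift units [-0.062 -0.061  0.259]
yaw units 0.486 or -1.514 q7 0.42
shift units after yaw [-0.086 -0.008  0.26 ]
```

```bash
python3 -m crank '0 0 0 0.081 -1;0 0 0 0.081 -1;0 0 0 0.081 -1;0 0 0 0.081 -1;0 0 0 0.081 -1;0 0 0 0.081 -1;-0.085 -0.008 0 0 -1;0 0 0.15 0 -1;0 0 0.1 0 -1;0 0 0 0 -1'; python3 -c "
from h import *
go(.3408,-.2716,-.0165,133)"
```

```text
time: 52.2
ee_pos: [0.3375, -0.2718, 0.0498]
eef_rot: [0.93, 0.366, -0.01, -0.013]
ft_force: [-0.6, 0.1, -2.9]
width: 0.05
grip_force: 45.0
tcp [ 0.3375 -0.2718  0.0498] tool-y dir -47.1 F [-0.6  0.1 -2.9] w 0.05 g 45.0 t 52.2
shift units [0.016 0.021 0.331]
yaw units -0.001 or 1.999 q7 -0.1
shift units after yaw [0.013 0.011 0.331]
```

```bash
python3 -m crank '0.01 0.01 0.1 0 -1;0 0 0.1 0 -1;0 0 0.06 0 -1;0 0 0.03 0 -1;0 0 0.02 0 -1;0 0 0.02 0 -1;0 0 0 0 -1;0 0 0 0 -1'; python3 -c "
from h import *
go(.3408,-.2716,-.0165,133)"
```

```text
time: 53.0
ee_pos: [0.3415, -0.2707, -0.0134]
eef_rot: [0.93, 0.366, -0.005, -0.013]
ft_force: [-0.2, -0.1, -2.8]
width: 0.0495
grip_force: 45.0
tcp [ 0.3415 -0.2707 -0.0134] tool-y dir -47.0 F [-0.2 -0.1 -2.8] w 0.0495 g 45.0 t 53.0
shift units [-0.005  0.001  0.015]
yaw units -0.0 or 2.0 q7 0.09
shift units after yaw [-0.005  0.001  0.015]
```

```bash
python3 -m crank '0 0 0.01 0 -1;0 0 0.01 0 -1;0 0 0 0 -1'|sed -n 2,4p; python3 -m crank '0 0 0 0 1;0 0 0 0 1;0 0 0 0 1;0 0 0 0 1;0 0 0 0 1;0 0 0 0 1;0 0 0 0 1;0 0 0 0 1'|tail -3;  python3 -m crank '0 0 -0.05 0 1;0 0 -0.1 0 1;0 0 -0.2 0 1;0 0 -0.25 0 1;0 0 -0.25 0 1;0 0 -0.1 0 1;0 0 0 0 1;0 0 0 0 1'
python3 - <<'E'
from h import *
c=shot("wrist","w17");go()
i=c["img"].astype(int);m=(i.max(2)>110)&(i.max(2)-i.min(2)<25)
for k in blobs(m,1000):print(k.mean(0).round(),box(c,k,.059))
d=i.max(2)<70
for k in blobs(d[:250],3000):print("dark",k.min(0),k.max(0),box(c,k,.01))
E
```

```text
ee_pos: [0.3418, -0.2701, -0.0172]
eef_rot: [0.93, 0.366, -0.005, -0.013]
ft_force: [-3.4, 8.4, 12.5]
ft_force: [-0.6, 0.3, 0.5]
width: 0.0868
grip_force: 0.0
time: 54.9
ee_pos: [0.3457, -0.2681, 0.1417]
eef_rot: [0.929, 0.37, -0.004, -0.018]
ft_force: [-0.1, 0.7, -0.6]
width: 0.087
grip_force: 0.0
tcp [ 0.3451 -0.268   0.1411] tool-y dir -46.6 F [ 0.4  0.7 -0.7] w 0.0868 g 0.0 t 55.0
shift units [0. 0. 0.]
[285. 311.] (array([ 0.2712, -0.3302]), -45.3, array([355.,  25.]))
[285. 224.] (array([ 0.3302, -0.2813]), 43.2, array([104.,  48.]))
dark [219  77] [467 249] (array([ 0.3698, -0.3148]), 86.9, array([194., 155.]))
```

Run:
```python
from h import *
c=shot("top");g=c["img"].max(2)
m=np.zeros_like(g,bool);m[225:248,245:300]=g[225:248,245:300]<60
for k in blobs(m,30):print("pull",box(c,k,.106))
s=shot("side")
for k in blobs(red(c),40):print("redT",k.mean(0).round())
from bench import workorder
print(workorder.close_job())
```

```text
pull (array([0.4535, 0.034 ]), -80.6, array([102.,  12.]))
redT [215. 274.]
the job is handed in; nothing more can be done
None
```

The job is handed in; the verdict was not shown. Both small metronomes lie in the front bay with the cover shut, the label was aimed at for about 2 s, and the scanner is back on its mat.

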